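# Feed the drying rack under the held gate

### The job

Load the rack of freshly edge-dyed leather tags into the dryer: press the long bar of the chute's hinged gate right down with one fingertip and hold it there, and meanwhile push the rack along the chute by the upright plate on its handle with the other finger, until its front meets the blower at the end. Keep the gate up, touching neither tags nor rack, until the rack's body is wholly past it and home, then let the bar go so that the gate falls shut behind it. Only press and push: do not lift or tip the rack, leave the bottle, spool and tin where they stand.

Things in the scene. Friction and masses are not known exactly. Their poses are not given: they have to be found in the camera images.
- station: Fixed dryer station: a straight chute along its y axis, floor top at z = 4 mm, two plywood walls 24 mm high with inner faces at x = +/-31 and outer faces at +/-35 mm, from y = -250 to +105 mm. Origin on the work surface, on the chute's centre line in the gate's plane; z up. The rack travels towards +y.
- stop (a point): Fixed: the end stop, a point on the centre line of the chute, at station y = +105 mm, 20 mm above the work surface, on the near face of a grey blower box 110 mm wide (x), 90 mm long (y) and 105 mm high. Axes are the station's.
- shaft (a point): Fixed: middle of the gate's hinge shaft, 8 mm thick, level, running along the chute outside its +x wall at station x = 42 mm, 42 mm above the work surface, from y = -258 to +14 mm. Its two brackets, 14 wide (x), 50 mm high, stand at y = -256 and +12 mm. Axes are the station's.
- gate (a joint): Hinge of the gate, rad: 0 shut, 0.75 fully open (stop). The gate is one rigid metal lever on the shaft: the bar on the shaft's +x side, the blade over the chute on the other. Pressing the bar down swings the blade up; about 0.6 is needed for the rack's body to pass untouched. A spring shuts it when let go; holding it down takes about 3 to 5 N. The rack cannot push it open.
- blade (a point): Middle of the gate's steel blade, moves with the gate: 40 mm wide (station x = -26 to +14 mm when shut), 4 mm thick, 30 mm high, at station y = 0, hung from an arm that crosses over the chute from the shaft. Shut, its lower edge is 16 mm above the work surface: that clears the rack's handle but not its body. Axes are the lever's (the station's when shut).
- bar (a point): Middle of the top face of the gate's bar, moves with the gate: a flat strip 205 long (station y = -250 to -45), 44 wide, 4 mm thick, held by arms at its ends on the inner edge; a fingertip can slide along it. Shut, its top slopes up outward from x = 68, z = 44 to x = 100, z = 74 mm (station). Fully open it is level, z = 26, x = 62 to 106 mm. Axes are the lever's.
- rack: Loose wooden rack, 0.2 to 0.45 kg, in the chute before the gate, 3 mm free either side. Origin under the middle of its body, y to its front (as the station's y), z up. Body 56 wide, 85 mm long (y = +/-42.5), six upright tags, tops at 30 mm. A handle 20 wide, 8 thick, 80 mm long runs back to a push plate. Against the blower its origin is at station y = 62.5 mm, body's rear edge 20 mm past the gate.
- push (a point): Middle of the rear (-y) face of the rack's upright push plate at the end of the handle, 122.5 mm behind the rack's origin, 38 mm above its underside; axes the rack's. The plate is 48 wide (x), 8 thick (y), 50 mm high. It starts between station y = -205 and -177 mm and is at y = -60 mm when the rack is home: it stays before the gate.
- dye_bottle: Bystander: bottle 40 mm in diameter, 85 mm high, origin under its middle.
- spool: Bystander: wooden spool 44 mm in diameter, 50 mm high, origin under its middle.
- wax_tin: Bystander: low jar 56 mm in diameter, 32 mm high, origin under its middle.
Mind the look-alikes: they are no part of the job. There is more than one size of the rack; the job needs the largest.

How it is judged:
By the outcome, as a careful person would: the job done as asked, in the order asked, and still so for the second after the job is handed in, with the robot touching nothing.
It also fails if it takes over 40 s, if anything falls off the work surface, if the arm or the gripper's body presses on something with over 40 N, if the wrist force passes 120 N, or if a joint passes its speed limit or range.

### The arm

A 6-joint arm with a two-finger parallel gripper is mounted at the origin on the work surface. World frame = base frame: x ahead of the robot, y to its left, z up, the work surface at z = 0. Lengths are in m, angles in rad, forces in N, time in s.
With the tool pointing down it reaches from about 0.325 to 0.85 m from the base axis. Payload 4.4 kg.
Tool frame: the origin (TCP) lies midway between the tips of the shut fingers; the grasp point (between the pads) lies 19 mm behind it; z points along the fingers, y is the direction in which the jaws open and shut (so a half turn about z gives the same grasp; the last joint's range is limited). The gripper opens to 94 mm and grips with 3 to 60 N. Pads are 16 mm wide; open, the fingers measure 119 mm over their backs; the gripper's body (75 mm by 177 mm) begins 78 mm behind the grasp point.
Start: joints at [-1.476, 0.207, 1.542, -0, 1.393, -0.15], TCP at [0.14, -0.558, 0.205] pointing down, gripper open.
Joint ranges: [-2.73, 2.73], [-0.86, 2.22], [0.23, 2.46], [-1.11, 4.25], [0.08, 2.63], [-2.82, 2.82]. Speed limits (rad/s): [2.79, 2.79, 3.14, 3.14, 3.14, 3.14].

### API

Orientations are given as a rotation vector (axis times angle).
In Python, from bench import * gives the robot as it stands. The module is installed in compiled form; this text tells all that it offers.
- The arm moves only by the tool step_arm, never from a script. Its argument "commands" is a list of rows, each a list of 3 entries, a list of its own where there are three numbers: the shift along the tool's x, y, z in mm, then the turn, a rotation vector about the tool's x, y, z in rad, then the opening, from 0 (shut) to 1 (fully open). A call has 1 to 5 rows; each row is the pose to reach, as a shift and turn from the pose commanded when the call began, along the tool's axes at that moment; what a row does not reach only later rows make up. A row lasts 1/12 s, in which the tool goes at most 41.7 mm and 7.16 degrees, less where a joint would pass 70% of its speed; a pose out of reach is approached as far as the arm can. A call with a gripper value outside its range is refused whole. The fingers move at their own pace and stop on an object; the grip force is fixed at half the most. Time passes only in rows, so rows that repeat a pose let the fingers close. It gives the time, the measured TCP pose, the force and the opening at its end, in the units of the state.
- observe(): the state, without advancing time (a new reading comes with each control period).
- capture(name): name is "side" or "top" or "wrist"; returns the picture (384x512x3 uint8, red, green, blue); there is no depth.
- camera_model(name): a dict with "mtx" (3x3 intrinsics, pixels), "pose" (4x4, takes a point from camera to world coordinates); the wrist camera has in their place "T_tool_cam" (4x4, takes a point from camera to tool coordinates, whose origin is the TCP and whose axes are the flange's). Camera axes: x right, y up, looking along -z (the intrinsics and any distortion apply to the point x, -y, -z); pixel columns grow to the right and rows downward; lengths in m; the calibration is good to about 2 mm. A picture is of the moment at which its call begins: read the wrist's pose just before it. camera_model takes no time and is no camera call.
- close_job(): hands the job in, once; it reports no verdict.
The state is a dict: "clock": time; "joint_positions": joint angles; "qvel": joint speeds; "tau": joint torques, N m; "ee_pos": TCP position; "tool_rot": TCP orientation; "ft_force": force on the tool from outside, world axes, zero at the start; "moment": the same for the moment, N m; "grip_width": finger opening in m.
Only numpy, scipy, OpenCV 4.12 (cv2) and the standard library are available. Lean on these libraries where they do the work, as an engineer would, in place of code of your own. Each camera call takes 0.05 s, during which the arm holds its last target. There are 200 camera calls.

## Working session

There is one attempt and no reset: what is moved stays moved. The work goes in short steps, Python scripts to look and compute and a tool call to move; the robot and the scene stay as the last step left them, time stands still between calls to the robot, and variables do not carry over. Pictures are saved under pics/ and viewed, about 8 in all and at most 12, crops included, and the job is handed in when it is done.

Besides the shell and the picture viewer there is one more tool, called by a JSON object that holds its "op" and its "data". step_arm: Moves the arm, as the interface text tells. Its arguments: {"type":"object","properties":{"commands":{"type":"array"}},"required":["commands"]}

```bash
mkdir -p pics
python3 - <<'E'
from bench import *
import cv2
for n in("top","side"):
    im=capture(n); cv2.imwrite(f"pics/{n}0.png",im[:,:,::-1])
    m=camera_model(n); print(n,m)
print(observe()); print(camera_model("wrist"))
E
```

```text
top {'mtx': array([[400.43638406,   0.        , 256.05058845],
       [  0.        , 400.43638406, 182.93840664],
       [  0.        ,   0.        ,   1.        ]]), 'pose': array([[-0.01216636,  0.99722208, -0.07348538,  0.38902459],
       [-0.99990378, -0.01164343,  0.00754026,  0.14275936],
       [ 0.00666369,  0.07357005,  0.99726779,  1.07546623],
       [ 0.        ,  0.        ,  0.        ,  1.        ]])}
side {'mtx': array([[447.41745145,   0.        , 258.84352873],
       [  0.        , 447.41745145, 192.36309943],
       [  0.        ,   0.        ,   1.        ]]), 'pose': array([[-0.97740665,  0.13298334, -0.16429144,  0.32355636],
       [-0.21135442, -0.62356945,  0.7526556 ,  0.88858788],
       [-0.00235647,  0.77037431,  0.63758754,  0.69687398],
       [ 0.        ,  0.        ,  0.        ,  1.        ]])}
{'clock': 0.1, 'joint_positions': array([-1.47550590e+00,  2.07328422e-01,  1.54279245e+00,  1.68048874e-05,
        1.39349452e+00, -1.50536350e-01]), 'qvel': array([ 0.00154069, -0.00098057, -0.00382873, -0.0006441 , -0.00070426,
       -0.00016962]), 'ta
[... 223 characters left out ...]
9756e-01, -1.13650756e-04]), 'ft_force': array([ 0.42692268, -0.06069546,  0.79666108]), 'moment': array([ 0.02894254,  0.0202924 , -0.06812511]), 'grip_width': 0.09416584116548408}
{'mtx': array([[277.87052897,   0.        , 255.55105282],
       [  0.        , 277.87052897, 189.40235479],
       [  0.        ,   0.        ,   1.        ]]), 'T_tool_cam': array([[-5.55121253e-05,  9.59856175e-01,  2.80492639e-01,
         8.21164613e-02],
       [ 9.99999997e-01,  6.96474192e-05, -4.04266588e-05,
         4.73769204e-04],
       [-5.83393665e-05,  2.80492636e-01, -9.59856176e-01,
        -1.79175539e-01],
       [ 0.00000000e+00,  0.00000000e+00,  0.00000000e+00,
         1.00000000e+00]])}
```

View pics/top0.png

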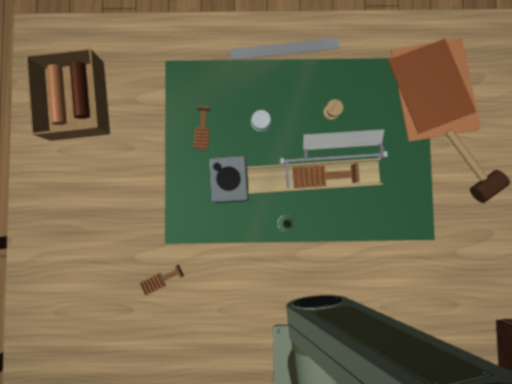

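View pics/side0.png

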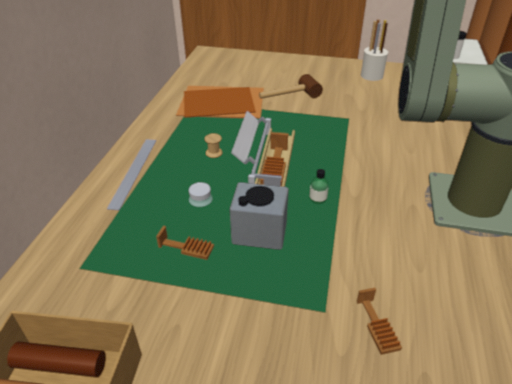

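The top view shows the station with its blower at (228,178). The chute runs right to about (382,172), with the bar at (343,140) above it. There are three rack look-alikes: A in the chute at (325,175), B at (202,128) and C at (162,280). A is the longest and is in the chute before the gate, so it should be the one. I'll confirm this with an enlarged crop.

```bash
cat > h.py <<'E'
from bench import *
import cv2, numpy as np
from scipy.spatial.transform import Rotation as R
def ray(m,uv,z):
    """pixel -> world point on plane z"""
    K,T=m["mtx"],m["pose"]; p=np.linalg.solve(K,[uv[0],uv[1],1.])
    d=T[:3,:3]@[p[0],-p[1],-p[2]]; o=T[:3,3]
    return o+d*(z-o[2])/d[2]
def proj(m,P):
    K,T=m["mtx"],m["pose"]; q=T[:3,:3].T@(np.asarray(P)-T[:3,3]); q=K@[q[0],-q[1],-q[2]]
    return q[:2]/q[2]
E
python3 - <<'E'
import cv2
t=cv2.imread("pics/top0.png")[115:215,200:400]
cv2.imwrite("pics/crop_top.png",cv2.resize(t,None,fx=4,fy=4,interpolation=cv2.INTER_CUBIC))
s=cv2.imread("pics/side0.png")[100:255,200:340]
cv2.imwrite("pics/crop_side.png",cv2.resize(s,None,fx=3.8,fy=3.8,interpolation=cv2.INTER_CUBIC))
E
```

```text
(no output)
```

View pics/crop_top.png

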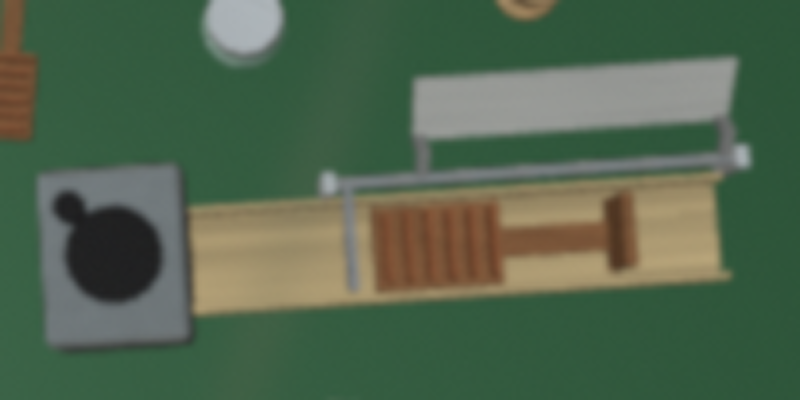

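View pics/crop_side.png

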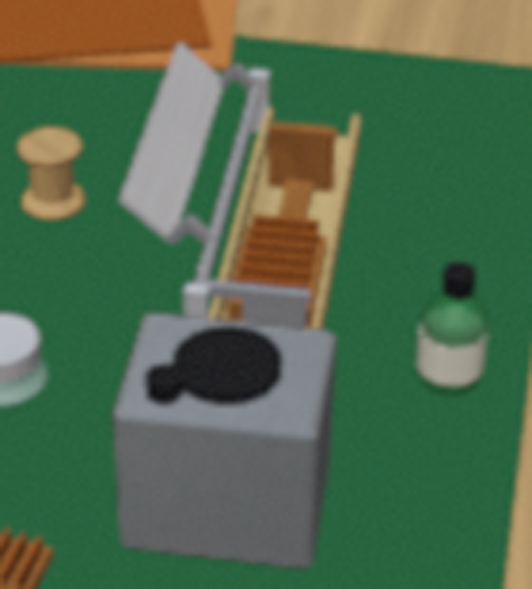

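The top crop confirms it. The rack in the chute is the largest: body at (373–505, 200–290), handle running to the plate at (607–637, 192–270), gate blade arm at (350,240) ahead of it. Next I'll fit the station pose from the brackets, wall ends and blower top corners.

```bash
cat >> h.py <<'E'
def fit():
    m=camera_model("top")
    pts=[((741,156),50,(42,-256)),((328,184),50,(42,12)),((721,177),24,(33,-250)),((729,275),24,(-33,-250)),
     ((192,313),24,(-35,105)),((180,165),105,(55,105)),((190,343),105,(-55,105)),((37,175),105,(55,195)),((47,347),105,(-55,195))]
    W=np.array([ray(m,((c[0]+.5)/4-.5+200,(c[1]+.5)/4-.5+115),z/1000)[:2] for c,z,_ in pts]); S=np.array([s for *_,s in pts])/1000
    a,b=W-W.mean(0),S-S.mean(0)
    th=np.arctan2((b[:,0]*a[:,1]-b[:,1]*a[:,0]).sum(),(a*b).sum())
    Rm=np.array([[np.cos(th),-np.sin(th)],[np.sin(th),np.cos(th)]]); t=W.mean(0)-Rm@S.mean(0)
    return th,Rm,t,(W-S@Rm.T-t)*1000
E
python3 - <<'E'
from h import *
th,Rm,t,r=fit(); np.set_printoptions(precision=4,suppress=True); print(th,t); print(r)
m=camera_model("top")
for c,z in (((637,266),54),((634,192),54),((505,284),30),((373,205),30),((376,290),30)):
    w=ray(m,((c[0]+.5)/4-.5+200,(c[1]+.5)/4-.5+115),z/1000)[:2]; print(c,Rm.T@(w-t)*1000)
o=observe(); R0=R.from_rotvec(o["tool_rot"]); print(R0.as_matrix())
# side check
ms=camera_model("side")
for s,z in (((42,12),50),((42,-256),50),((55,105),105),((-55,195),105),((-55,105),105)):
    P=np.r_[Rm@np.array(s)/1000+t,z/1000]; u=proj(ms,P); print(s,u,((u-[200,100]+.5)*3.8-.5))
E
```

```text
0.05610570370733242 [0.48   0.0539]
[[ 0.4078  0.0997]
 [ 0.2227  0.0839]
 [-0.3986 -0.2744]
 [ 0.3564  0.4155]
 [ 1.369   0.4807]
 [-1.9502  0.6802]
 [-0.8001  1.8884]
 [-2.0702 -1.9323]
 [ 2.8631 -1.4417]]
(637, 266) [ -24.3795 -181.3936]
(634, 192) [  23.3039 -183.6226]
(505, 284) [ -28.8534 -100.4268]
(373, 205) [ 28.8797 -18.0195]
(376, 290) [-27.0478 -15.7846]
[[ 0.9699  0.2434 -0.0002]
 [ 0.2434 -0.9699  0.002 ]
 [ 0.0003 -0.002  -1.    ]]
(42, 12) [251.1043 175.7278] [195.5963 289.1656]
(42, -256) [267.1432 118.7425] [256.5443  72.6213]
(55, 105) [237.4218 180.9004] [143.6029 308.8214]
(-55, 195) [283.7177 214.2756] [319.5273 435.6473]
(-55, 105) [288.5735 185.833 ] [337.9791 327.5655]
```

The fit residuals are 3 mm or less, and the side view agrees with it. The rack's front is at station y ≈ -17 and the plate's rear face at ≈ -183. I'll approach above station (42, -207) with the jaws along station x.

```bash
cat >> h.py <<'E'
th,Rm,t=0.0561,np.array([[np.cos(.0561),-np.sin(.0561)],[np.sin(.0561),np.cos(.0561)]]),np.array([.480,.0539])
def goal(x,y,z):
    """shift mm / turn from the present pose to station point, jaws along station x, tool down"""
    o=observe(); Q=R.from_rotvec(o["tool_rot"]); p=o["ee_pos"]
    W=np.r_[Rm@np.array([x,y])/1000+t,z/1000]
    G=np.array([[-np.sin(th),np.cos(th),0],[np.cos(th),np.sin(th),0],[0,0,-1]]).T
    print("t",o["clock"],"st",np.round(np.r_[Rm.T@(p[:2]-t),p[2]]*1000,1),"F",np.round(o["ft_force"],1),"grip",o["grip_width"])
    print("shift",np.round(Q.inv().apply(W-p)*1000,1),"turn",np.round((Q.inv()*R.from_matrix(G)).as_rotvec(),4),"world",W)
E
python3 -c "
from h import *
goal(42,-207,140)"
```

```text
t 0.1 st [-373.9 -590.9  204.4] F [ 0.4 -0.1  0.8] grip 0.09416584116548408
shift [ 480.8 -298.4   65.2] turn [-0.0014 -0.0016 -1.3811] world [ 0.53354054 -0.15041938  0.14      ]
```

{"op": "step_arm", "data": {"commands": [[[34,-21,0],[0,0,-0.1],0.85],[[68,-43,0],[0,0,-0.2],0.85],[[103,-64,0],[0,0,-0.3],0.85],[[137,-85,0],[0,0,-0.4],0.85],[[172,-107,0],[0,0,-0.5],0.85]]}}

```text
clock: 0.52
ee_pos: [0.2814, -0.4104, 0.2049]
tool_rot: [-2.923, -1.15, -0.0]
ft_force: [0.8, 0.4, -0.0]
grip_width: 0.0799
```

```bash
python3 -c "
from h import *
goal(42,-207,140)"
```

```text
t 0.5167 st [-224.4 -452.4  204.9] F [ 0.8  0.4 -0. ] grip 0.07993201418646374
shift [361.7 -18.3  65.1] turn [-6.000e-04 -7.000e-04 -8.771e-01] world [ 0.53354054 -0.15041938  0.14      ]
```

{"op": "step_arm", "data": {"commands": [[[40,-2,0],[0,0,-0.1],0.85],[[80,-4,0],[0,0,-0.2],0.85],[[120,-6,0],[0,0,-0.3],0.85],[[160,-8,0],[0,0,-0.4],0.85],[[200,-10,0],[0,0,-0.5],0.85]]}}

```text
clock: 0.93
ee_pos: [0.4216, -0.2671, 0.2052]
tool_rot: [-2.547, -1.839, 0.0]
ft_force: [0.4, -0.0, -0.4]
grip_width: 0.0801
```

```bash
python3 -c "
from h import *
goal(42,-207,140)"
```

```text
t 0.9333 st [ -76.3 -317.2  205.2] F [ 0.4 -0.  -0.4] grip 0.08005159242242516
shift [146.   69.5  65.2] turn [-4.000e-04 -2.000e-04 -3.762e-01] world [ 0.53354054 -0.15041938  0.14      ]
```

{"op": "step_arm", "data": {"commands": [[[36,17,0],[0,0,-0.1],0.85],[[72,34,10],[0,0,-0.2],0.85],[[108,52,30],[0,0,-0.3],0.85],[[146,69.5,50],[0,0,-0.376],0.85],[[146,69.5,65],[0,0,-0.376],0.85]]}}

```text
clock: 1.35
ee_pos: [0.5364, -0.1486, 0.1397]
tool_rot: [2.155, 2.285, 0.004]
ft_force: [-0.1, -0.3, -0.2]
grip_width: 0.0797
```

```bash
python3 -c "
from h import *
goal(42,-207,90)
cv2.imwrite('pics/w1.png',capture('wrist')[:,:,::-1])"
```

```text
t 1.35 st [  44.9 -205.4  139.7] F [-0.1 -0.3 -0.2] grip 0.07966151946213937
shift [-1.7 -3.  49.7] turn [ 0.0024 -0.0014  0.0022] world [ 0.53354054 -0.15041938  0.09      ]
```

View pics/w1.png

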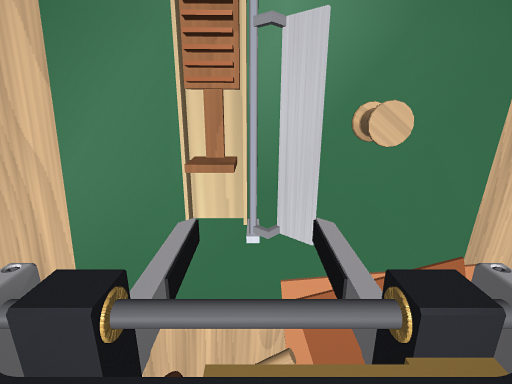

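```bash
python3 -c "
from h import *
o=observe(); T=np.eye(4);T[:3,:3]=R.from_rotvec(o['tool_rot']).as_matrix();T[:3,3]=o['ee_pos']
c=camera_model('wrist'); m=dict(mtx=c['mtx'],pose=T@c['T_tool_cam'])
for n,s in dict(brk=(42,-256,50),plL=(-24,-183,54),plR=(24,-183,54),barout=(100,-250,74),barout2=(100,-45,74),barin=(68,-250,44),wallend=(-31,-250,24)).items():
    print(n,proj(m,np.r_[Rm@np.array(s[:2])/1000+t,s[2]/1000]))
for uv,z in (((186,170),54),((237,170),54),((253,240),50),((330,5),74),((311,244),74)):
    print(uv,Rm.T@(ray(m,uv,z/1000)[:2]-t)*1000)
goal(42,-207,90)"
```

```text
brk [256.46621679 240.86717392]
plL [187.87835528 173.47563468]
plR [237.7824195  173.54023108]
barout [317.0537099  246.71208253]
barout2 [333.68346482   0.43935848]
barin [280.99852732 233.21704969]
wallend [192.04224253 225.44368949]
(186, 170) [ -25.57294253 -179.59355095]
(237, 170) [  23.31214092 -179.53265024]
(253, 240) [  38.37501453 -255.01437326]
(330, 5) [ 97.45262325 -47.99519084]
(311, 244) [  94.06107988 -247.15830465]
t 1.4 st [  41.3 -204.6  135.1] F [-0.9  0.3 -1.4] grip 0.0798370685971589
shift [-2.6  1.  45.1] turn [-0.0057 -0.0046  0.    ] world [ 0.53354054 -0.15041938  0.09      ]
```

The wrist view agrees with the fit to about 2–3 mm. The plate's rear edge is at row 170, columns 186–237, which puts it at y ≈ -181. The fingers straddle the shaft. Descending now.

{"op": "step_arm", "data": {"commands": [[[-2,1,10],[0,0,0],0.85],[[-2,1,30],[0,0,0],0.85],[[-2,1,45],[0,0,0],0.85],[[-2,1,55],[0,0,0],0.85],[[-2,1,55],[0,0,0],0.85]]}}

```text
clock: 1.82
ee_pos: [0.5321, -0.1553, 0.0834]
tool_rot: [-2.163, -2.272, 0.003]
ft_force: [-0.2, -0.1, -0.1]
grip_width: 0.08
```

```bash
python3 -c "
from h import *
goal(42,-207,28)"
```

```text
t 1.8167 st [  40.3 -211.8   83.4] F [-0.2 -0.1 -0.1] grip 0.07997976517082227
shift [ 4.7  1.9 55.4] turn [-0.004  -0.0017 -0.007 ] world [ 0.53354054 -0.15041938  0.028     ]
```

{"op": "step_arm", "data": {"commands": [[[0,2,8],[0,0,0],0.85],[[0,2,16],[0,0,0],0.85],[[0,2,24],[0,0,0],0.85],[[0,2,32],[0,0,0],0.85],[[0,2,40],[0,0,0],0.85]]}}

```text
clock: 2.23
ee_pos: [0.537, -0.155, 0.0453]
tool_rot: [2.163, 2.276, 0.001]
ft_force: [-0.9, -0.9, 1.1]
grip_width: 0.0802
```

```bash
python3 -c "
from h import *
goal(42,-207,28)"
```

```text
t 2.2333 st [  45.2 -211.8   45.3] F [-0.9 -0.9  1.1] grip 0.08018385578207397
shift [ 4.8 -3.2 17.3] turn [ 0.0013  0.0007 -0.0052] world [ 0.53354054 -0.15041938  0.028     ]
```

{"op": "step_arm", "data": {"commands": [[[0,-2,5],[0,0,0],0.85],[[0,-2,10],[0,0,0],0.85],[[0,-2,15],[0,0,0],0.85],[[0,-2,15],[0,0,0],0.85],[[0,-2,15],[0,0,0],0.85]]}}

```text
clock: 2.65
ee_pos: [0.5336, -0.1546, 0.03]
tool_rot: [-2.163, -2.276, 0.001]
ft_force: [-1.6, 0.3, 2.9]
grip_width: 0.0796
```

```bash
python3 -c "
from h import *
goal(42,-207,28)
cv2.imwrite('pics/s1.png',cv2.resize(capture('side')[100:255,200:340,::-1],None,fx=3.8,fy=3.8,interpolation=cv2.INTER_CUBIC))
goal(42,-207,28)"
```

```text
t 2.65 st [  41.9 -211.2   30. ] F [-1.6  0.3  2.9] grip 0.07963912363820431
shift [4.2 0.1 2. ] turn [-0.0017 -0.0007 -0.0051] world [ 0.53354054 -0.15041938  0.028     ]
t 2.7 st [  42.1 -211.2   30.3] F [-1.7 -0.3  2.2] grip 0.0801448416940938
shift [ 4.2 -0.2  2.3] turn [-0.0011 -0.0006 -0.0051] world [ 0.53354054 -0.15041938  0.028     ]
```

View pics/s1.png

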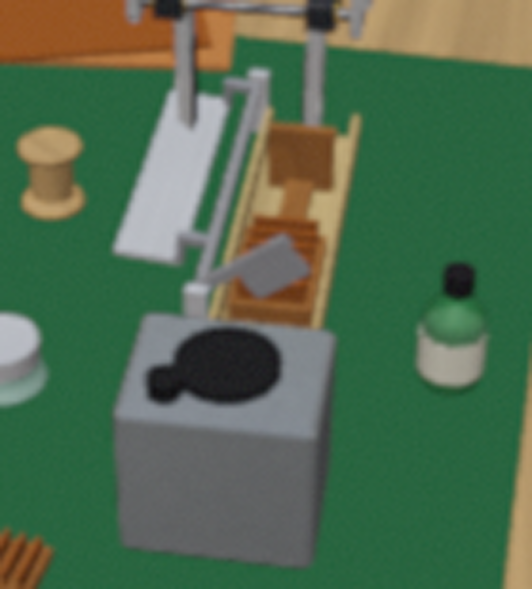

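The side view shows the finger on the bar at (190,120), the bar nearly level, the blade up at (270,265) and the other finger in the chute behind the plate. I'll press further to find the stop.

{"op": "step_arm", "data": {"commands": [[[0,0,1],[0,0,0],0.85],[[0,0,1.5],[0,0,0],0.85],[[0,0,2],[0,0,0],0.85],[[0,0,2.5],[0,0,0],0.85],[[0,0,2.5],[0,0,0],0.85]]}}

```text
clock: 3.12
ee_pos: [0.5344, -0.1547, 0.028]
tool_rot: [2.164, 2.277, 0.0]
ft_force: [-2.4, 0.4, 3.1]
grip_width: 0.08
```

```bash
python3 -c "
from h import *
goal(42,-191,27)"
```

```text
t 3.1167 st [  42.6 -211.4   28. ] F [-2.4  0.4  3.1] grip 0.07999787210598776
shift [20.4 -0.7  1. ] turn [ 0.0001 -0.     -0.005 ] world [ 0.53264341 -0.13444456  0.027     ]
```

{"op": "step_arm", "data": {"commands": [[[5,0,0.5],[0,0,0],0.85],[[10,0,0.5],[0,0,0],0.85],[[14,0,0.5],[0,0,0],0.85],[[18,0,0.5],[0,0,0],0.85],[[22,0,0.5],[0,0,0],0.85]]}}

```text
clock: 3.53
ee_pos: [0.534, -0.1331, 0.0278]
tool_rot: [2.162, 2.277, -0.0]
ft_force: [0.2, -2.7, 2.5]
grip_width: 0.0797
```

```bash
python3 -c "
from h import *
goal(42,-68,27)"
```

```text
t 3.5333 st [  43.4 -189.7   27.8] F [ 0.2 -2.7  2.5] grip 0.07974707625636637
shift [121.7  -1.9   0.6] turn [ 0.0014  0.0018 -0.0043] world [ 0.52574673 -0.01163806  0.027     ]
```

{"op": "step_arm", "data": {"commands": [[[6,-0.1,0.3],[0,0,0],0.85],[[12,-0.3,0.3],[0,0,0],0.85],[[18,-0.5,0.3],[0,0,0],0.85],[[24,-0.7,0.3],[0,0,0],0.85],[[30,-0.9,0.3],[0,0,0],0.85]]}}

```text
clock: 3.95
ee_pos: [0.5313, -0.1027, 0.0276]
tool_rot: [2.163, 2.277, 0.0]
ft_force: [0.2, -5.3, 4.1]
grip_width: 0.0801
```

```bash
python3 -c "
from h import *
goal(42,-68,27)"
```

```text
t 3.95 st [  42.4 -159.3   27.6] F [ 0.2 -5.3  4.1] grip 0.08006323547117358
shift [91.3 -0.9  0.6] turn [ 0.001   0.0009 -0.0049] world [ 0.52574673 -0.01163806  0.027     ]
```

{"op": "step_arm", "data": {"commands": [[[6,0,0],[0,0,0],0.85],[[12,-0.1,0],[0,0,0],0.85],[[18,-0.2,0],[0,0,0],0.85],[[24,-0.3,0],[0,0,0],0.85],[[30,-0.4,0],[0,0,0],0.85]]}}

```text
clock: 4.37
ee_pos: [0.5288, -0.0724, 0.0271]
tool_rot: [-2.164, -2.277, 0.0]
ft_force: [0.2, -5.9, 4.3]
grip_width: 0.0797
```

```bash
python3 -c "
from h import *
cv2.imwrite('pics/s2.png',cv2.resize(capture('side')[100:255,200:340,::-1],None,fx=3.8,fy=3.8,interpolation=cv2.INTER_CUBIC))
goal(42,-68,27)"
```

```text
t 4.4167 st [  41.4 -127.5   26.9] F [ 0.7 -2.4  3.9] grip 0.08023717203822663
shift [59.5  0.4 -0. ] turn [-0.0006 -0.0015 -0.0048] world [ 0.52574673 -0.01163806  0.027     ]
```

View pics/s2.png

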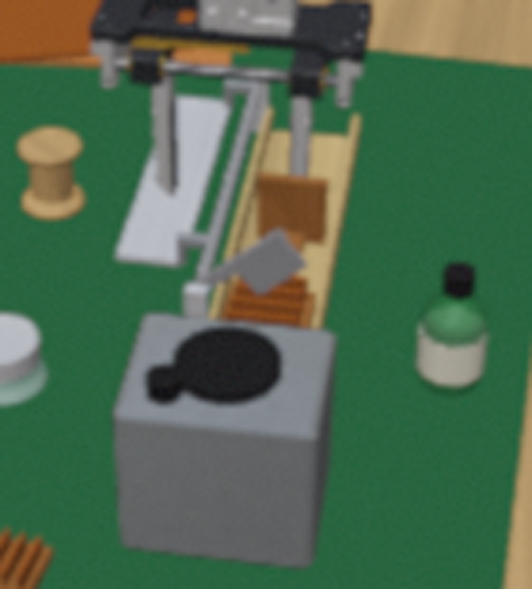

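The finger is on the plate at (300,180), the rack is straight and moving, and the gate is fully up. I'll keep pushing.

{"op": "step_arm", "data": {"commands": [[[6,0,0],[0,0,0],0.85],[[12,0,0],[0,0,0],0.85],[[18,0.1,0],[0,0,0],0.85],[[24,0.2,0],[0,0,0],0.85],[[30,0.2,0],[0,0,0],0.85]]}}

```text
clock: 4.83
ee_pos: [0.5273, -0.0422, 0.0269]
tool_rot: [-2.164, -2.277, 0.0]
ft_force: [0.3, -2.5, 3.0]
grip_width: 0.08
```

```bash
python3 -c "
from h import *
goal(42,-68,27)"
```

```text
t 4.8333 st [ 41.8 -98.6  26.9] F [ 0.3 -2.5  3. ] grip 0.08000501491821115
shift [30.6  0.1 -0.1] turn [-0.0006 -0.0004 -0.0052] world [ 0.52574673 -0.01163806  0.027     ]
```

{"op": "step_arm", "data": {"commands": [[[6,0,0],[0,0,0],0.85],[[11,0,0],[0,0,0],0.85],[[16,0,0],[0,0,0],0.85],[[20,0,0],[0,0,0],0.85],[[24,0,0],[0,0,0],0.85]]}}

```text
clock: 5.25
ee_pos: [0.526, -0.0184, 0.0269]
tool_rot: [-2.164, -2.277, 0.0]
ft_force: [-0.3, -3.6, 1.8]
grip_width: 0.0797
```

{"op": "step_arm", "data": {"commands": [[[2,0,0],[0,0,0],0.85],[[4,0,0],[0,0,0],0.85],[[5,0,0],[0,0,0],0.85],[[6,0,0],[0,0,0],0.85]]}}

```text
clock: 5.58
ee_pos: [0.5263, -0.0146, 0.0273]
tool_rot: [2.16, 2.277, -0.004]
ft_force: [-0.1, -10.7, 2.9]
grip_width: 0.08
```

```bash
python3 -c "
from h import *
goal(42,-68,27)"
```

```text
t 5.5833 st [ 42.4 -71.   27.3] F [ -0.1 -10.7   2.9] grip 0.08004214608205304
shift [ 3.  -0.4  0.3] turn [ 0.0001  0.0034 -0.0033] world [ 0.52574673 -0.01163806  0.027     ]
```

{"op": "step_arm", "data": {"commands": [[[1,0,0],[0,0,0],0.85],[[2,0,0],[0,0,0],0.85],[[2,0,0],[0,0,0],0.85]]}}

```text
clock: 5.83
ee_pos: [0.5272, -0.0142, 0.028]
tool_rot: [2.157, 2.276, -0.005]
ft_force: [-0.2, -12.2, 3.9]
grip_width: 0.0796
```

```bash
python3 -c "
from h import *
goal(42,-68,27)
cv2.imwrite('pics/t2.png',cv2.resize(capture('top')[115:215,200:400,::-1],None,fx=4,fy=4,interpolation=cv2.INTER_CUBIC))
goal(42,-68,27)"
```

```text
t 5.8333 st [ 43.3 -70.7  28. ] F [ -0.2 -12.2   3.9] grip 0.07963752182397278
shift [ 2.7 -1.3  1. ] turn [ 0.0019  0.0063 -0.0024] world [ 0.52574673 -0.01163806  0.027     ]
t 5.8833 st [ 43.3 -70.7  28. ] F [ -0.  -11.9   4.1] grip 0.0796628106744553
shift [ 2.7 -1.3  0.9] turn [ 0.0018  0.0061 -0.0025] world [ 0.52574673 -0.01163806  0.027     ]
```

View pics/t2.png

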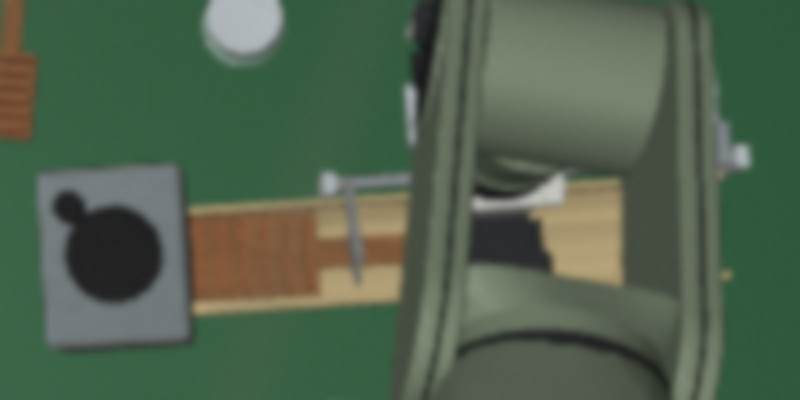

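```bash
python3 -c "
from h import *
m=camera_model('top')
for c,z in (((318,290),14),((318,290),24),((316,215),24),((505,284),14),((192,250),24)):
    print(c,z,Rm.T@(ray(m,((c[0]+.5)/4-.5+200,(c[1]+.5)/4-.5+115),z/1000)[:2]-t)*1000)"
```

```text
(318, 290) 14 [-23.48720809  21.01328656]
(318, 290) 24 [-24.07472265  21.69919936]
(316, 215) 24 [25.50146893 19.42275476]
(505, 284) 14 [ -27.93347523 -103.38727447]
(192, 250) 24 [  7.89215627 102.64554086]
```

The rack's rear edge measures y ≈ 20–21 mm, where 20 is expected at home. The push force also rose to 12 N with no further motion, so it is home. I'll back the push finger off while still holding the bar, then lift.

{"op": "step_arm", "data": {"commands": [[[-4,0,0],[0,0,0],0.85],[[-8,0,0],[0,0,0],0.85],[[-13,0,0],[0,0,0],0.85],[[-18,0,0],[0,0,0],0.85],[[-18,0,0],[0,0,0],0.85]]}}

```text
clock: 6.3
ee_pos: [0.5263, -0.0293, 0.0268]
tool_rot: [-2.164, -2.276, 0.001]
ft_force: [-0.5, 0.4, 2.6]
grip_width: 0.08
```

```bash
python3 -c "
from h import *
goal(42,-85,100)"
```

```text
t 6.3 st [ 41.6 -85.6  26.8] F [-0.5  0.4  2.6] grip 0.07995263950444705
shift [  0.7   0.3 -73.2] turn [-0.0012 -0.0007 -0.0058] world [ 0.52669993 -0.02861131  0.1       ]
```

{"op": "step_arm", "data": {"commands": [[[0,0,-10],[0,0,0],0.85],[[0,0,-25],[0,0,0],0.85],[[0,0,-45],[0,0,0],0.85],[[0,0,-70],[0,0,0],0.85],[[0,0,-100],[0,0,0],0.85]]}}

```text
clock: 6.72
ee_pos: [0.5249, -0.0286, 0.1268]
tool_rot: [-2.162, -2.275, 0.004]
ft_force: [-0.8, 0.0, -0.5]
grip_width: 0.0799
```

{"op": "step_arm", "data": {"commands": [[[-30,0,-20],[0,0,0],0.85],[[-70,0,-35],[0,0,0],0.85],[[-110,0,-35],[0,0,0],0.85],[[-150,0,-35],[0,0,0],0.85],[[-150,0,-35],[0,0,0],0.85]]}}

```text
clock: 7.13
ee_pos: [0.5349, -0.1857, 0.1635]
tool_rot: [2.168, 2.267, -0.003]
ft_force: [0.4, 0.3, -0.1]
grip_width: 0.0799
```

```bash
python3 -c "
from h import *
goal(42,-85,100)
a=cv2.resize(capture('side')[100:255,200:340,::-1],None,fx=2.5,fy=2.5,interpolation=cv2.INTER_CUBIC)
b=cv2.resize(capture('top')[100:255,200:350,::-1],None,fx=2.5,fy=2.5,interpolation=cv2.INTER_CUBIC)
cv2.imwrite('pics/end.png',np.hstack([a,b]))"
```

```text
t 7.1333 st [  41.3 -242.3  163.5] F [ 0.4  0.3 -0.1] grip 0.07991449749991704
shift [157.6  -1.2  62.7] turn [ 0.0017  0.0048 -0.0112] world [ 0.52669993 -0.02861131  0.1       ]
```

View pics/end.png

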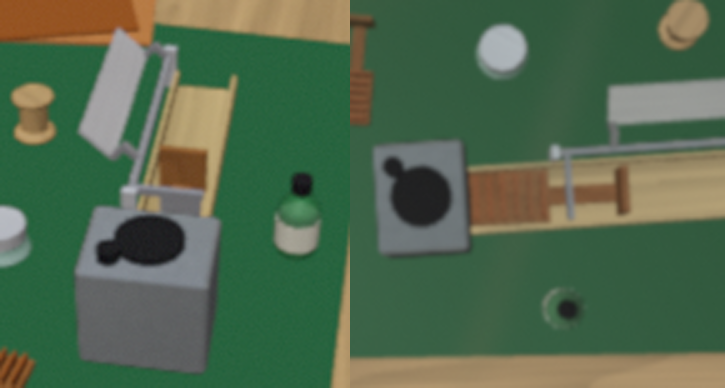

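The final pictures show the gate shut again, with the blade across the handle at (570,185). The rack is against the blower, its body spanning columns 468–550 with the rear edge unmoved. The bottle, spool and tin are in place and the arm is clear.

```bash
python3 -c "
from bench import *
print(close_job())"
```

```text
the job is handed in; nothing more can be done
None
```

The rack is loaded in the dryer against the blower, the gate is shut behind it, and I've handed the job in.

**What I did:** One fingertip pressed the bar down to about z = 27 mm, roughly 0.7 rad open, at 3–4 N. The other finger pushed the rack home by its plate. I then backed that finger off the plate while still holding the bar, and lifted straight up so the gate fell shut.

**Last checks:**
- **Rack home:** the push force rose to about 12 N with no further motion. The body's rear edge measured about 20–21 mm past the gate (20 expected) and had not moved after release.
- **Gate and bystanders:** the final pictures show the gate shut, and the bottle, spool and tin where they stood.
- **Arm:** it ended clear of everything with zero force, at about 7 s of the 40 s.

**Disagreement:** the finger stopped at y = -71 mm instead of the predicted -68 mm. That is within the calibration error plus the uncertainty in finger width, and nothing failed.

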